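# Put kitchen odds and ends into their drawer inserts

### The job

Put the kitchen timer, the tea light, the matchbox and the wooden clothes peg away: each goes into the wooden insert whose hollow has its outline, lying flat on the floor of the hollow, the way up it is now. Leave the spice jar and the salt shaker standing where they are.

Things in the scene. Friction and masses are not known exactly. Their poses are not given: they have to be found in the camera images.
- timer: Loose wind-up kitchen timer, white lower half and red dial on top, round, about 60 mm in diameter and 42 mm high, with a stubby central red grip 22 mm wide on top of that (52 mm high in all); 90 g. Stands upright at any yaw. Its dial does not turn here; it can be pinched across the round body. At the start it rests on the large flat grey preparation board (fixed, top 8 mm above the worktop), on which the four inserts also lie. Origin: centre of the underside; z up.
- candle: Loose tea light in a plain white or silver-grey cup, round, 38 mm in diameter, 15 mm high, 15 g. Stands upright at any yaw. At the start it rests on the large flat grey preparation board (fixed, top 8 mm above the worktop), on which the four inserts also lie. Origin: centre of the underside; z up.
- matches: Loose closed matchbox, red and tan, 54x36x15 mm, lying flat, 20 g. x along its 54 mm length, y across its 36 mm width. At the start it rests on the large flat grey preparation board (fixed, top 8 mm above the worktop), on which the four inserts also lie. Origin: centre of the underside; z up.
- clothes_peg: Loose wooden clothes peg (a bag clip), a slim bar 15x72x12 mm lying flat, 15 g. y along its 72 mm length, x across its 15 mm width. At the start it rests on the large flat grey preparation board (fixed, top 8 mm above the worktop), on which the four inserts also lie. Origin: centre of the underside; z up.
- tray_large_round: Fixed drawer insert, does not move: a square tile of light wood, 100x100x9 mm, yawed up to 0.25 rad, with one hollow in the middle of its top, 5 mm deep and lined with thin dark felt (hollow floor 4 mm above the board it stands on). The hollow is a large circle, 77 mm in diameter, for the timer. Origin: centre of the tile's underside, on the board; z up.
- tray_small_round: Fixed drawer insert, does not move: a square tile of light wood, 100x100x9 mm, yawed up to 0.25 rad, with one hollow in the middle of its top, 5 mm deep and lined with thin dark felt (hollow floor 4 mm above the board it stands on). The hollow is a small circle, 54 mm in diameter, for the tea light. Origin: centre of the tile's underside, on the board; z up.
- tray_broad: Fixed drawer insert, does not move: a square tile of light wood, 100x100x9 mm, yawed up to 0.25 rad, with one hollow in the middle of its top, 5 mm deep and lined with thin dark felt (hollow floor 4 mm above the board it stands on). The hollow is a broad rectangle, 70 mm along x and 52 mm along y, for the matchbox (length along x, either way round). Origin: centre of the tile's underside, on the board; z up.
- tray_narrow: Fixed drawer insert, does not move: a square tile of light wood, 100x100x9 mm, yawed up to 0.25 rad, with one hollow in the middle of its top, 5 mm deep and lined with thin dark felt (hollow floor 4 mm above the board it stands on). The hollow is a long narrow rectangle, 31 mm along x and 88 mm along y, for the clothes peg (length along y, either way round). Origin: centre of the tile's underside, on the board; z up.
- spice_jar: Bystander, loose: a round spice jar with a red cap, 45 mm in diameter, 106 mm high, standing beside the sink at the right of the work. Must stay where it is. Origin: centre of the underside; z up.
- shaker: Bystander, loose: a clear salt shaker with a grey cap, 44 mm in diameter, 90 mm high, standing behind the work on the left. Must stay where it is. Origin: centre of the underside; z up.

How it is judged:
By the outcome, as a careful person would: the job done as asked, in the order asked, and still so for the second after the job is handed in, with the robot touching nothing.
It also fails if it takes over 99 s, if anything falls off the work surface, if the arm or the gripper's body presses on something with over 40 N, if the wrist force passes 120 N, or if a joint passes its speed limit or range.

### The arm

A 6-joint arm with a two-finger parallel gripper is mounted at the origin on a cart in front of the work surface, level with it; the furniture and walls round the work are solid. World frame = base frame: x ahead of the robot, y to its left, z up, the work surface at z = 0. Lengths are in m, angles in rad, forces in N, time in s.
With the tool pointing down it reaches from about 0.3 to 0.875 m from the base axis. Payload 4.2 kg.
Tool frame: the origin (TCP) lies on the centre line of the jaws, within the pads' length; the fingertips stand 8 mm ahead of it and the grasp point (between the pads) lies 11 mm behind it (arm.tip_extent is the z of the fingertips in the tool frame, in m); z points along the fingers, y is the line along which they close (so a half turn about z gives the same grasp; the last joint's range is limited). The gripper opens to 85 mm and grips with 20 to 120 N. Pads are 22 mm wide; open, the fingers measure 114 mm over their backs; the gripper's body (76 mm by 85 mm) begins 54 mm behind the grasp point. The pads swing forward as they close: fully open they stand 13 mm farther back than shut.
Start: joints at [-1.296, 0.32, 1.565, -0, 1.257, -0.02], TCP at [0.167, -0.55, 0.239] pointing down, gripper open.
Joint ranges: [-3.11, 3.11], [-0.84, 2.01], [0.21, 2.61], [-1.34, 4.49], [0.05, 2.63], [-2.56, 2.56]. Speed limits (rad/s): [2.57, 2.57, 3.14, 3.14, 3.14, 3.14].

### API

Orientations are given as a unit quaternion [x, y, z, w].
In Python, from workcell import arm gives the robot as it stands.
- The arm moves only by the shell command python3 -m handwheel 'ROWS'. ROWS is JSON, a list that holds one entry, the list of rows, each a list of 7 numbers: the opening, from 0 (shut) to 1 (fully open), then the shift along the tool's x, y, z in cm, then the turn, a rotation vector about the tool's x, y, z in degrees. In form: [[[gripper, dx, dy, dz, rx, ry, rz], ...]]. A call has 1 to 8 rows; each row shifts and turns the commanded pose from where the row before left it, along the tool's axes as they then stand; what a row does not reach is not made up. A row lasts 1/10 s, in which the tool goes at most 50 mm and 8.59 degrees, less where a joint would pass 70% of its speed; a pose out of reach is approached as far as the arm can. A call with a gripper value outside its range is refused whole. The fingers move at their own pace and stop on an object; the grip force is fixed at half the most. Time passes only in rows, so rows that do not move let the fingers close. It gives the time, the measured TCP pose, the force, the opening and the grip force at its end, in the units of the state.
- arm.sense(): the state, without advancing time (a new reading comes with each control period).
- arm.capture(name): name is "scene" or "top"; returns (picture, depth): 420x560x3 uint8, blue, green, red; 420x560 float32, m along the optical axis (not along the pixel's ray), 0 where there is no reading.
- arm.camera_model(name): a dict with "fovy" (degrees; the focal length in pixels is half the picture's height over the tangent of half this angle, whatever the lens; pixels are square), "cx", "cy" (the principal point, pixels), "T" (4x4, takes a point from camera to world coordinates). Camera axes: x right, y up, looking along -z (the intrinsics and any distortion apply to the point x, -y, -z); pixel columns grow to the right and rows downward; lengths in m; the calibration is good to about 2 mm. A picture is of the moment at which its call begins. camera_model takes no time and is no camera call.
- arm.sign_off(): hands the job in; it is judged then, once.
The state is a dict: "clock": time; "q": joint angles; "qvel": joint speeds; "joint_torque": joint torques, N m; "tcp_pos": TCP position; "eef_rot": TCP orientation; "ft_force": force on the tool from outside, world axes, zero at the start; "wrist_torque": the same for the moment, N m; "gripper_width": finger opening in m; "finger_force": force on a finger pad.
Only numpy, scipy, OpenCV 4.12 (cv2) and the standard library are available. Lean on these libraries where they do the work, as an engineer would, in place of code of your own. Each camera call takes 0.05 s, during which the arm holds its last target. There are 200 camera calls.

## Working session

There is one attempt and no reset: what is moved stays moved. The work goes in short steps, Python scripts to look and compute and a shell command to move; the robot and the scene stay as the last step left them, time stands still between calls to the robot, and variables do not carry over. Pictures are saved under pics/ and viewed, at most 14 in all, crops included, and the job is handed in when it is done.

```bash
mkdir -p pics; ls
python3 - <<'E'
from workcell import arm
import cv2, numpy as np
print({k:np.round(v,3).tolist() for k,v in arm.sense().items()}, arm.tip_extent)
for n in("scene","top"):
    p,d=arm.capture(n); cv2.imwrite(f"pics/{n}0.png",p); np.save(f"{n}0d.npy",d)
    m=arm.camera_model(n); print(n,{k:np.round(v,4).tolist() if not isinstance(v,str) else v for k,v in m.items()})
E
```

```text
pics
{'clock': 0.0, 'q': [-1.296, 0.32, 1.566, -0.0, 1.257, -0.02], 'qvel': [-0.0, -0.001, -0.001, -0.001, -0.0, -0.0], 'joint_torque': [-0.001, -41.553, -23.416, -0.0, 0.008, -0.0], 'tcp_pos': [0.167, -0.55, 0.238], 'eef_rot': [0.989, 0.147, -0.0, -0.001], 'ft_force': [0.688, -1.353, -0.061], 'wrist_torque': [0.063, -0.064, -0.054], 'finger_force': 0.0, 'gripper_width': 0.086} 0.008
scene {'fovy': 52.7783, 'cx': 277.8736, 'cy': 211.2911, 'T': [[0.49, 0.3385, -0.8033, -0.1739], [-0.8716, 0.2029, -0.4462, -0.4053], [0.0119, 0.9188, 0.3945, 0.4114], [0.0, 0.0, 0.0, 1.0]]}
top {'fovy': 49.8191, 'cx': 277.4018, 'cy': 217.2628, 'T': [[-0.0815, 0.97, -0.2292, 0.3414], [-0.9967, -0.0807, 0.0132, 0.011], [-0.0057, 0.2295, 0.9733, 1.1178], [0.0, 0.0, 0.0, 1.0]]}
```

View pics/top0.png

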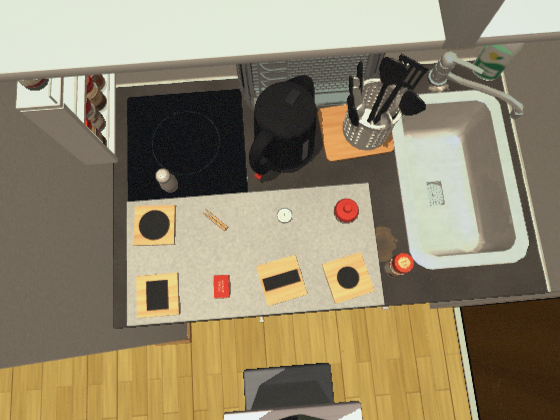

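View pics/scene0.png

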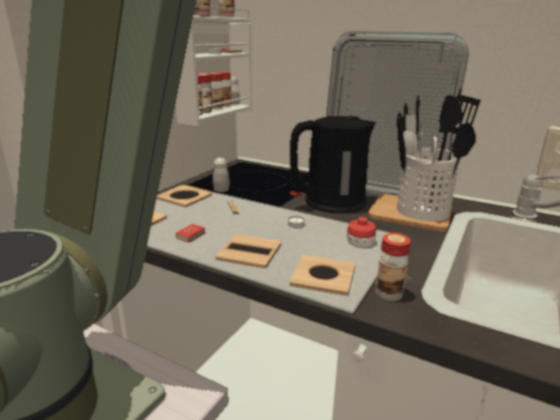

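The top view shows the timer at (347,210), tea light (285,215), peg (216,220) and matchbox (222,287). The inserts are large round (154,225), broad (158,295), narrow (281,281) and small round (347,277). The jar is at (400,263), the shaker at (167,180), and the kettle is behind the middle. The scene view has all of them too, except that the broad insert is mostly hidden behind the arm.

```bash
cat > h.py <<'E'
import cv2, numpy as np
from workcell import arm
def ray(m,u,v):
    f=210/np.tan(np.radians(m["fovy"]/2)); T=np.array(m["T"])
    d=np.array([(u-m["cx"])/f,-(v-m["cy"])/f,-1.]); return T[:3,3],T[:3,:3]@d
def plane(m,u,v,z):
    o,d=ray(m,u,v); return o+d*(z-o[2])/d[2]
def deep(m,u,v,dep): o,d=ray(m,u,v); return o+d*dep
def tri(m1,p1,m2,p2):
    (o1,d1),(o2,d2)=ray(m1,*p1),ray(m2,*p2)
    s=np.linalg.lstsq(np.c_[d1,-d2],o2-o1,rcond=None)[0]
    a,b=o1+s[0]*d1,o2+s[1]*d2; return (a+b)/2,np.linalg.norm(a-b)
def rect(m,cnt,z):
    w=np.array([plane(m,*p,z)[:2] for p in cnt.reshape(-1,2)])
    c,s,a=cv2.minAreaRect((w*1000).astype(np.float32))
    a=np.radians(a); 
    if s[0]<s[1]: s=s[::-1]; a+=np.pi/2
    a=(a+np.pi/2)%np.pi-np.pi/2   # yaw of long axis
    return np.array(c)/1000,np.round(s,1),a,w.mean(0)
def blobs(mask,box,amin=40):
    u0,v0,u1,v1=box; k=np.zeros_like(mask); k[v0:v1,u0:u1]=mask[v0:v1,u0:u1]
    cs,_=cv2.findContours(k,cv2.RETR_EXTERNAL,cv2.CHAIN_APPROX_NONE)
    return sorted([c for c in cs if cv2.contourArea(c)>amin],key=cv2.contourArea,reverse=True)
def masks(p):
    h=cv2.cvtColor(p,cv2.COLOR_BGR2HSV); H,S,V=[h[...,i].astype(int) for i in range(3)]
    return dict(dark=(V<60).astype(np.uint8),red=(((H<8)|(H>170))&(S>150)&(V>70)).astype(np.uint8),
     wood=((H>8)&(H<28)&(S>70)&(V>100)).astype(np.uint8),white=((V>205)&(S<60)).astype(np.uint8))
E
python3 - <<'E'
from h import *
np.set_printoptions(precision=4,suppress=True)
P={n:cv2.imread(f"pics/{n}0.png") for n in("top","scene")}; D={n:np.load(f"{n}0d.npy") for n in P}
M={n:arm.camera_model(n) for n in P}; K={n:masks(P[n]) for n in P}
B={"top":dict(lround=("dark",(136,207,176,243),.017),broad=("dark",(140,276,178,314),.017),narrow=("dark",(260,262,303,300),.017),sround=("dark",(328,258,370,298),.017),
 lr_t=("wood",(125,200,180,250),.017),br_t=("wood",(130,265,184,322),.017),na_t=("wood",(250,252,310,308),.017),sr_t=("wood",(318,248,378,306),.017),
 timer=("red",(330,190,365,228),.050),matches=("red",(205,265,240,305),.023),peg=("wood",(195,200,240,240),.020),candle=("white",(270,200,300,230),.023)),
"scene":dict(lround=("dark",(165,186,205,204),.017),narrow=("dark",(220,238,280,260),.017),sround=("dark",(300,260,350,285),.017),timer=("red",(340,210,385,245),.05),matches=("red",(170,220,210,245),.023),peg=("wood",(222,196,245,216),.02),candle=("white",(283,212,310,230),.023))}
C={}
for n in B:
  for k,(c,b,z) in B[n].items():
    bl=blobs(K[n][c],b,15)
    if not bl: print(n,k,"none");continue
    q=bl[0]; c,s,a,_=rect(M[n],q,z); r=cv2.minAreaRect(q)[0]; C[n,k]=r
    u,v=map(int,np.round(r)); dd=deep(M[n],*r,D[n][v,u])
    print(n,k,np.round(r,1),"plane",c,s,"yaw %.3f"%a,"depth",dd)
for k in B["scene"]:
  if ("top",k) in C and ("scene",k) in C: print(k,*tri(M["top"],C["top",k],M["scene"],C["scene",k]))
for u,v in((250,240),(200,250),(310,310),(140,260),(340,245)): print("board",deep(M["top"],u,v,D["top"][v,u]))
E
```

```text
top lround [153.5 224.5] plane [0.6079 0.3057] [70.1 69.3] yaw 0.718 depth [0.6091 0.3073 0.0116]
top broad [156.5 294.6] plane [0.4346 0.3017] [66. 48.] yaw 0.015 depth [0.4343 0.3023 0.0154]
top narrow [280.6 279.6] plane [0.4454 0.0009] [84.1 26.7] yaw -1.364 depth [0.4462 0.0009 0.0082]
top sround [347.5 277. ] plane [ 0.4385 -0.1611] [48.5 46. ] yaw -0.112 depth [ 0.439  -0.1622  0.0096]
top lr_t [154. 225.] plane [0.6074 0.3046] [102.5 101.8] yaw 1.515 depth [0.6069 0.3051 0.015 ]
top br_t [156.7 295. ] plane [0.4337 0.3003] [103.1 101.1] yaw -1.562 depth [0.4333 0.3018 0.0152]
top na_t [281.2 279.9] plane [ 0.4449 -0.0005] [101.4 101.1] yaw 0.205 depth [ 0.4453 -0.0004  0.008 ]
top sr_t [347.6 277.5] plane [ 0.4377 -0.1612] [102.  101.2] yaw -1.339 depth [ 0.4379 -0.1625  0.0094]
top timer [345.5 210. ] plane [ 0.5974 -0.1703] [56.2 55.2] yaw 1.488 depth [ 0.5951 -0.1685  0.0591]
top matches [221. 286.] plane [0.4415 0.1452] [52.8 33.8] yaw -0.057 depth [0.4415 0.1454 0.0211]
top peg [214.9 219.6] plane [0.607 0.152] [71.6 14.2] yaw 0.802 depth [0.6096 0.1534 0.0087]
top candl
[... 483 characters left out ...]
5885 -0.1774  0.0466]
scene matches [190.2 230.9] plane [0.4342 0.1403] [50.1 33.8] yaw -0.063 depth [0.433  0.1407 0.0226]
scene peg [233. 207.] plane [0.5895 0.1413] [71.8 14. ] yaw 0.790 depth [0.5947 0.1452 0.0179]
scene candle none
lround [0.6078 0.3077 0.0136] 0.0026490758548616405
narrow [0.4455 0.0013 0.0133] 0.0007870695805899416
sround [ 0.4384 -0.1611  0.0128] 0.001418241484021464
timer [ 0.6    -0.1728  0.0406] 0.002406064227959024
matches [0.4411 0.1466 0.0178] 0.0021359920740305323
peg [0.6084 0.1538 0.0112] 0.0019384772305383032
board [0.5506 0.0689 0.007 ]
board [0.5355 0.1942 0.0083]
board [ 0.368  -0.0634  0.0087]
board [0.5226 0.3429 0.009 ]
board [ 0.5191 -0.1529  0.0096]
```

Measured sizes match the given ones, and the two views agree on heights: board about 8 mm, tile tops about 15 mm. So I start moving, turning the tool to yaw 0 and heading for the timer.

```bash
python3 -m handwheel '[[[1,0,0,0,0,0,8.45],[1,0,0,0,0,0,8.45],[1,3.5,-3.1,0,0,0,0],[1,3.5,-3.1,0,0,0,0],[1,3.5,-3.1,0,0,0,0],[1,3.5,-3.1,0,0,0,0],[1,3.5,-3.1,0,0,0,0],[1,3.5,-3.1,0,0,0,0]]]'
python3 - <<'E'
from h import *
M=arm.camera_model("top"); print(np.round(arm.sense()["eef_rot"],4))
for n,u,v,z in(("shaker",162,173,.09),("jar",403,263,.106),("kettle L",258,140,.2)): print(n,plane(M,u,v,z).round(3))
p=cv2.imread("pics/scene0.png"); h=cv2.cvtColor(p,cv2.COLOR_BGR2HSV); print(h[214:228:2,286:308:2,2])
E
```

```text
clock: 0.9
tcp_pos: [0.3781, -0.3627, 0.2391]
eef_rot: [1.0, -0.0, -0.0, -0.0]
ft_force: [0.4, -0.8, -0.6]
gripper_width: 0.0853
finger_force: 0.0
[ 1.e+00 -2.e-04 -2.e-04 -1.e-04]
shaker [0.715 0.264 0.09 ]
jar [ 0.451 -0.275  0.106]
kettle L [0.733 0.027 0.2  ]
[[185 185 184 184 181 179 178 180 178 170 158]
 [184 176 160 155 153 151 153 161 177 182 182]
 [184 162 161 189 199 183 190 182 159 172 183]
 [182 167 200 220 220 206 222 220 194 165 180]
 [178 146 149 170 181 178 186 176 151 153 180]
 [177 140 122 128 131 133 132 128 120 130 172]
 [182 163 140 130 127 128 128 125 127 149 175]]
```

```bash
python3 -m handwheel '[[[1,3.67,-3.2,0,0,0,0],[1,3.67,-3.2,0,0,0,0],[1,3.67,-3.2,0,0,0,0],[1,3.67,-3.2,0,0,0,0],[1,3.67,-3.2,0,0,0,0],[1,3.67,-3.2,0,0,0,0],[1,0,0,4,0,0,0],[1,0,0,4,0,0,0]]]'
python3 - <<'E'
from h import *
print(tri(arm.camera_model("top"),(284.5,215),arm.camera_model("scene"),(296.5,219.5)))
E
```

```text
clock: 1.7
tcp_pos: [0.599, -0.1709, 0.1587]
eef_rot: [1.0, 0.001, 0.001, 0.0]
ft_force: [-0.3, 0.2, -1.4]
gripper_width: 0.0855
finger_force: 0.0
(array([ 0.60411084, -0.02169657,  0.02000732]), np.float64(0.0006281179147564789))
```

```bash
python3 -m handwheel '[[[1,0,0,4,0,0,0],[1,0,0,4,0,0,0],[1,0,0,3.4,0,0,0],[1,0,0,2,0,0,0],[1,0,0,0,0,0,0],[0.5,0,0,0,0,0,0],[0.5,0,0,0,0,0,0],[0.5,0,0,0,0,0,0]]]'; python3 -m handwheel '[[[0.5,0,0,0,0,0,0],[0.5,0,0,0,0,0,0],[0.5,0,0,0,0,0,0]]]'
```

```text
clock: 2.5
tcp_pos: [0.5988, -0.1727, 0.0277]
eef_rot: [1.0, -0.0, 0.002, 0.001]
ft_force: [-0.3, 0.1, 4.8]
gripper_width: 0.057
finger_force: 64.1
clock: 2.8
tcp_pos: [0.5988, -0.1727, 0.0276]
eef_rot: [1.0, -0.0, 0.002, 0.001]
ft_force: [-0.5, -0.1, 7.2]
gripper_width: 0.0572
finger_force: 64.4
```

```bash
python3 -m handwheel '[[[0.5,0,0,-2,0,0,0],[0.5,0,0,-3,0,0,0],[0.5,0,0,-4,0,0,0],[0.5,0,0,-3,0,0,0],[0.5,0,-4,0,0,0,0],[0.5,0,-4,0,0,0,0],[0.5,0,-4,0,0,0,0],[0.5,0,-4,0,0,0,0]]]'; python3 -m handwheel '[[[0.5,0,-4,0,0,0,0],[0.5,0,-4,0,0,0,0],[0.5,0,-4,0,0,0,0],[0.5,0,-4,0,0,0,0],[0.5,0,-4,0,0,0,0],[0.5,0,-4,0,0,0,0],[0.5,0.8,-4,0,0,0,0],[0.5,0,-3.8,0,0,0,0]]]';  python3 -m handwheel '[[[0.5,0,0,0,0,0,0]]]'
```

```text
clock: 3.6
tcp_pos: [0.5971, -0.011, 0.146]
eef_rot: [1.0, -0.0, 0.001, 0.0]
ft_force: [0.6, 0.1, -1.8]
gripper_width: 0.0568
finger_force: 64.1
clock: 4.4
tcp_pos: [0.6058, 0.3075, 0.1458]
eef_rot: [1.0, 0.0, 0.001, -0.0]
ft_force: [0.2, -0.5, -1.3]
gripper_width: 0.057
finger_force: 64.1
clock: 4.5
tcp_pos: [0.605, 0.3106, 0.1454]
eef_rot: [1.0, 0.002, 0.001, -0.001]
ft_force: [0.6, 0.1, -1.9]
gripper_width: 0.0572
finger_force: 64.2
```

```bash
python3 -m handwheel '[[[0.5,0.25,0.5,4,0,0,0],[0.5,0,0,3,0,0,0],[0.5,0,0,2,0,0,0],[0.5,0,0,1.4,0,0,0],[0.5,0,0,0.7,0,0,0],[0.5,0,0,0,0,0,0]]]'
python3 - <<'E'
from h import *
p,d=arm.capture("top"); s,_=arm.capture("scene")
a=cv2.resize(p[170:330,100:300],None,fx=3,fy=3,interpolation=2)
b=cv2.resize(s[150:260,130:268],None,fx=1.4,fy=1.4,interpolation=2)
o=np.zeros((480,793,3),np.uint8); o[:,:600]=a; o[:b.shape[0],600:793]=b[:, :193]; cv2.imwrite("pics/t1.png",o)
E
```

```text
clock: 5.1
tcp_pos: [0.6078, 0.3003, 0.0339]
eef_rot: [1.0, -0.0, -0.0, 0.0]
ft_force: [-0.3, -0.2, -0.8]
gripper_width: 0.0568
finger_force: 64.2
```

View pics/t1.png

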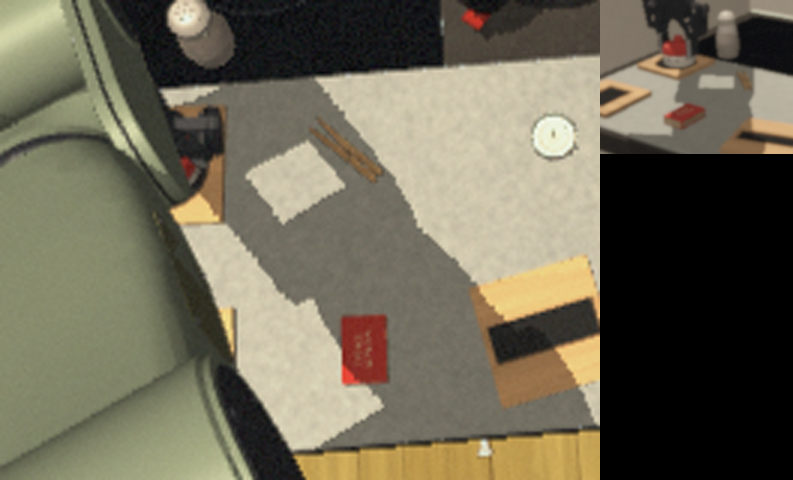

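The view shows the timer held over the large round insert, mostly hidden by the arm. The inset also shows it over the tile. I shift it 5 mm to the left, lower it 2 mm and release.

```bash
python3 -m handwheel '[[[0.5,0,-0.45,0,0,0,0],[0.5,0,0,0.2,0,0,0],[0.5,0,0,0,0,0,0]]]'; python3 -m handwheel '[[[0.85,0,0,0,0,0,0],[1,0,0,0,0,0,0],[1,0,0,0,0,0,0],[1,0,0,0,0,0,0],[1,0,0,-2,0,0,0],[1,0,0,-4,0,0,0],[1,0,0,-4,0,0,0],[1,0,0,0,0,0,0]]]'
```

```text
clock: 5.5
tcp_pos: [0.608, 0.3055, 0.0326]
eef_rot: [1.0, 0.0, 0.0, -0.0]
ft_force: [-1.7, -0.5, -1.2]
gripper_width: 0.0569
finger_force: 64.2
clock: 6.3
tcp_pos: [0.6113, 0.3068, 0.1392]
eef_rot: [1.0, -0.0, 0.006, -0.003]
ft_force: [0.4, 0.5, 0.9]
gripper_width: 0.0854
finger_force: 0.0
```

```bash
python3 -m handwheel '[[[1,-0.4,4.08,0,0,0,0],[1,0,4.08,0,0,0,0],[1,0,4.08,0,0,0,0],[1,0,4.08,0,0,0,0],[1,0,4.08,0,0,0,0],[1,0,4.08,0,0,0,0],[0.7,0,4.08,0,0,0,0],[0.7,0,4.08,0,0,0,0]]]';python3 -m handwheel '[[[0.7,0,0,3,0,0,0],[0.7,0,0,3,0,0,0],[0.7,0,0,2,0,0,0],[0.7,0,0,0,0,0,0]]]'
python3 - <<'E'
from h import *
p,d=arm.capture("top"); s,_=arm.capture("scene"); M=arm.camera_model("top")
a=cv2.resize(p[170:330,100:300],None,fx=2.9,fy=2.9,interpolation=2)
b=cv2.resize(s[170:260,150:320],None,fx=4,fy=4,interpolation=2)
cv2.imwrite("pics/t2.png",a);cv2.imwrite("pics/s2.png",b)
K=masks(p); q=blobs(K["red"],(130,200,180,250))[0]; print(rect(M,q,.054))
h=cv2.getTrackbarPos if 0 else None
w=blobs(K["white"],(270,200,300,230),15); print([rect(M,c,.023)[:2] for c in w[:2]])
E
```

```text
clock: 7.1
tcp_pos: [0.6034, -0.0228, 0.1319]
eef_rot: [1.0, -0.0, -0.0, 0.0]
ft_force: [0.4, 0.3, -0.8]
gripper_width: 0.0604
finger_force: 0.0
clock: 7.5
tcp_pos: [0.6013, -0.0213, 0.049]
eef_rot: [1.0, -0.0, -0.004, -0.0]
ft_force: [-0.6, -0.8, -0.1]
gripper_width: 0.0599
finger_force: 0.0
(array([0.6071441 , 0.30062579]), array([57.2, 55.7]), np.float64(-0.023550732993734336), array([0.60662254, 0.30038345]))
[]
```

View pics/t2.png

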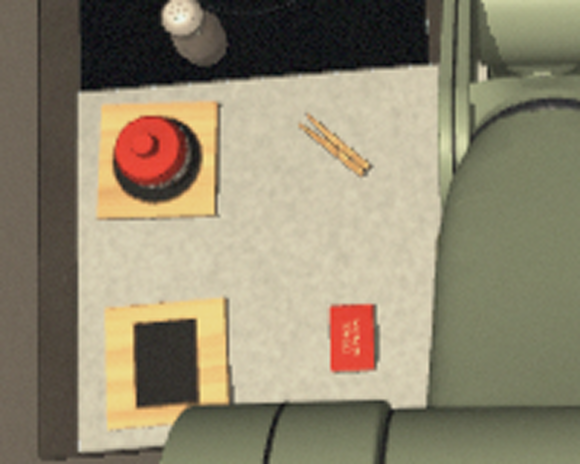

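View pics/s2.png

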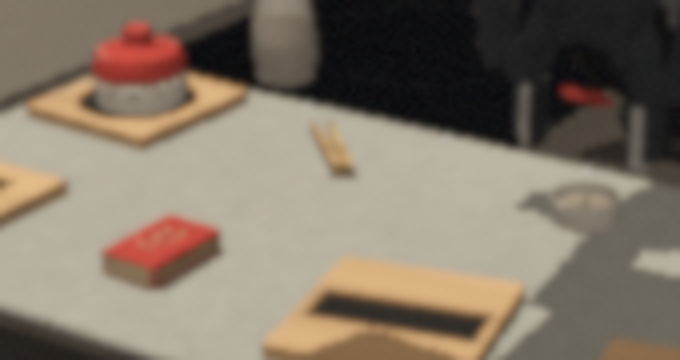

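The timer sits upright inside the large round hollow (around (151,150) in the crop), and the scene crop agrees. The open fingers stand either side of the tea light, so I go down and pinch it.

```bash
python3 -m handwheel '[[[0.7,0,0,2,0,0,0],[0.7,0,0,1.3,0,0,0],[0.7,0,0,0,0,0,0],[0.7,0,0,0,0,0,0]]]';python3 -m handwheel '[[[0.35,0,0,0,0,0,0],[0.3,0,0,0,0,0,0],[0.3,0,0,0,0,0,0],[0.3,0,0,0,0,0,0],[0.3,0,0,0,0,0,0]]]'
```

```text
clock: 8.0
tcp_pos: [0.6042, -0.0211, 0.0199]
eef_rot: [1.0, 0.0, 0.0, 0.0]
ft_force: [-0.2, -0.3, -0.3]
gripper_width: 0.0599
finger_force: 0.0
clock: 8.5
tcp_pos: [0.6047, -0.0211, 0.0207]
eef_rot: [1.0, -0.0, 0.001, 0.0]
ft_force: [-0.3, 0.5, 5.7]
gripper_width: 0.0347
finger_force: 60.0
```

```bash
python3 -m handwheel '[[[0.3,0,0,-2,0,0,0],[0.3,0,0,-4,0,0,0],[0.3,0,0,-4,0,0,0],[0.3,-3.32,2.8,0,0,0,0],[0.3,-3.32,2.8,0,0,0,0],[0.3,-3.32,2.8,0,0,0,0],[0.3,-3.32,2.8,0,0,0,0],[0.3,-3.32,2.8,0,0,0,0]]]';python3 -m handwheel '[[[0.3,0,0,0,0,0,0],[0.3,0,0,0,0,0,0],[0.3,0,0,0,0,0,0]]]'
```

```text
clock: 9.3
tcp_pos: [0.4365, -0.162, 0.1196]
eef_rot: [1.0, 0.0, 0.0, 0.0]
ft_force: [0.1, -0.8, 0.3]
gripper_width: 0.0345
finger_force: 59.9
clock: 9.6
tcp_pos: [0.4389, -0.161, 0.1196]
eef_rot: [1.0, 0.0, 0.001, 0.0]
ft_force: [-0.1, -0.1, 0.2]
gripper_width: 0.0349
finger_force: 60.0
```

```bash
python3 -m handwheel '[[[0.3,0,0,4,0,0,0],[0.3,0,0,3,0,0,0],[0.3,0,0,1.5,0,0,0],[0.3,0,0,0.7,0,0,0],[0.3,0,0,0.2,0,0,0],[0.3,0,0,0,0,0,0],[0.3,0,0,0,0,0,0]]]';python3 -m handwheel '[[[0.6,0,0,0,0,0,0],[0.7,0,0,0,0,0,0],[0.7,0,0,0,0,0,0],[0.7,0,0,-2,0,0,0],[0.7,0,0,-4,0,0,0],[0.7,0,0,-4,0,0,0],[0.7,0,0,0,0,0,0]]]'
```

```text
clock: 10.3
tcp_pos: [0.4388, -0.1613, 0.0261]
eef_rot: [1.0, 0.0, 0.001, 0.0]
ft_force: [-0.0, -0.6, 0.3]
gripper_width: 0.0348
finger_force: 59.9
clock: 11.0
tcp_pos: [0.4411, -0.1625, 0.1302]
eef_rot: [1.0, -0.0, 0.005, 0.002]
ft_force: [0.7, -0.3, -0.6]
gripper_width: 0.0597
finger_force: 0.0
```

```bash
python3 -m handwheel '[[[0.7,0.25,-3.83,0,0,0,0],[0.7,0,-3.83,0,0,0,0],[0.7,0,-3.83,0,0,0,0],[0.7,0,-3.83,0,0,0,0],[0.7,0,-3.83,0,0,0,0],[0.7,0,-3.83,0,0,0,0],[0.7,0,-3.83,0,0,0,0],[0.7,0,-3.83,0,0,0,0]]]';python3 -m handwheel '[[[0.7,0,0,0,0,0,3.3],[0.7,0,0,4,0,0,0],[0.7,0,0,3,0,0,0],[0.7,0,0,1,0,0,0],[0.7,0,0,0,0,0,0],[0.7,0,0,0,0,0,0]]]'
python3 - <<'E'
from h import *
p,d=arm.capture("top"); s,_=arm.capture("scene")
a=cv2.resize(p[170:330,110:390],None,fx=2.8,fy=2.8,interpolation=2)
cv2.imwrite("pics/t3.png",a); cv2.imwrite("pics/s3.png",cv2.resize(s[170:300,150:390],None,fx=3,fy=3,interpolation=2))
E
```

```text
clock: 11.8
tcp_pos: [0.4398, 0.1466, 0.1248]
eef_rot: [1.0, -0.0, -0.0, 0.0]
ft_force: [1.2, -0.8, 1.1]
gripper_width: 0.0598
finger_force: 0.0
clock: 12.4
tcp_pos: [0.4411, 0.1453, 0.0459]
eef_rot: [1.0, -0.029, 0.001, -0.0]
ft_force: [0.5, -0.3, 0.0]
gripper_width: 0.0596
finger_force: 0.0
```

View pics/t3.png

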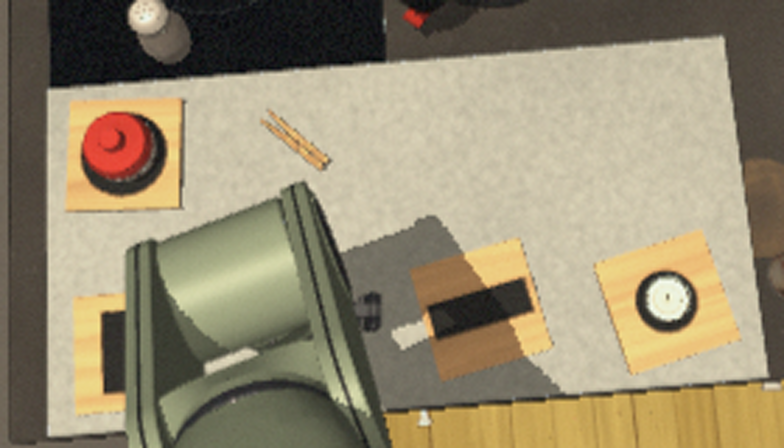

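View pics/s3.png

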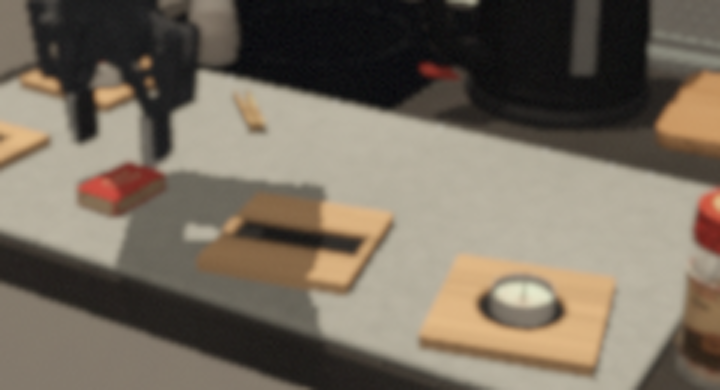

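The tea light lies centred in the small round hollow (about (667,299) in the crop). The fingers straddle the matchbox, so I lower and pinch it.

```bash
python3 -m handwheel '[[[0.7,0,0,1.6,0,0,0],[0.7,0,0,1,0,0,0],[0.7,0,0,0,0,0,0],[0.7,0,0,0,0,0,0]]]';python3 -m handwheel '[[[0.35,0,0,0,0,0,0],[0.3,0,0,0,0,0,0],[0.3,0,0,0,0,0,0],[0.3,0,0,0,0,0,0],[0.3,0,0,0,0,0,0]]]'
```

```text
clock: 12.9
tcp_pos: [0.4406, 0.1453, 0.0196]
eef_rot: [1.0, -0.029, 0.0, -0.0]
ft_force: [-0.4, -0.3, 0.1]
gripper_width: 0.0598
finger_force: 0.0
clock: 13.4
tcp_pos: [0.4409, 0.1454, 0.0201]
eef_rot: [1.0, -0.029, 0.001, -0.0]
ft_force: [-1.0, -0.5, 6.4]
gripper_width: 0.0344
finger_force: 60.2
```

```bash
python3 -m handwheel '[[[0.3,0,0,-2,0,0,0],[0.3,0,0,-4,0,0,0],[0.3,0,0,-2,0,0,-4],[0.3,-0.5,-3.89,0,0,0,0],[0.3,0,-3.89,0,0,0,0],[0.3,0,-3.89,0,0,0,0],[0.3,0,-3.89,0,0,0,0],[0.3,0,0,0,0,0,0]]]';python3 -m handwheel '[[[0.3,0,0,2,0,0,0],[0.3,0,0,2,0,0,0],[0.3,0,0,1.5,0,0,0],[0.3,0,0,0,0,0,0],[0.3,0,0,0,0,0,0]]]'
```

```text
clock: 14.2
tcp_pos: [0.4341, 0.305, 0.0997]
eef_rot: [1.0, 0.008, 0.001, -0.001]
ft_force: [-0.2, -0.1, -1.0]
gripper_width: 0.034
finger_force: 60.0
clock: 14.7
tcp_pos: [0.4336, 0.3003, 0.0445]
eef_rot: [1.0, 0.006, -0.0, 0.0]
ft_force: [0.8, -0.4, -0.4]
gripper_width: 0.034
finger_force: 60.0
```

Down to 25 mm and release.

```bash
python3 -m handwheel '[[[0.3,0,0,1.2,0,0,0],[0.3,0,0,0.7,0,0,0],[0.3,0,0,0,0,0,0],[0.3,0,0,0,0,0,0]]]';python3 -m handwheel '[[[0.6,0,0,0,0,0,0],[0.7,0,0,0,0,0,0],[0.7,0,0,0,0,0,0],[0.7,0,0,-2,0,0,0],[0.7,0,0,-4,0,0,0],[0.7,0,0,-4,0,0,0],[0.5,0,0,0,0,0,0],[0.5,0,0,0,0,0,0]]]'
```

```text
clock: 15.1
tcp_pos: [0.4334, 0.3006, 0.0251]
eef_rot: [1.0, 0.006, -0.0, 0.0]
ft_force: [-0.9, -0.3, -0.4]
gripper_width: 0.0343
finger_force: 60.0
clock: 15.9
tcp_pos: [0.4338, 0.3009, 0.1262]
eef_rot: [1.0, 0.006, 0.001, -0.001]
ft_force: [-0.3, 0.0, -0.7]
gripper_width: 0.0427
finger_force: 0.0
```

```bash
python3 -m handwheel '[[[0.5,3.44,3,0,0,0,0],[0.5,3.44,3,0,0,0,0],[0.5,3.44,3,0,0,0,0],[0.5,3.44,3,0,0,0,0],[0.5,3.44,3,0,0,0,0]]]';python3 -m handwheel '[[[0.5,0,0,0,0,0,-7.55],[0.5,0,0,0,0,0,-7.55],[0.5,0,0,0,0,0,-7.55],[0.5,0,0,0,0,0,-7.55],[0.5,0,0,0,0,0,-7.55],[0.5,0,0,0,0,0,-7.55],[0.5,0,0,4,0,0,0],[0.5,0,0,3,0,0,0]]]'; python3 -m handwheel '[[[0.5,0,0,0,0,0,0],[0.5,0,0,0,0,0,0]]]'
python3 - <<'E'
from h import *
e=arm.sense()["eef_rot"]; print(2*np.arctan2(e[1],e[0]))
p,d=arm.capture("top"); s,_=arm.capture("scene")
cv2.imwrite("pics/t4.png",cv2.resize(p[170:330,110:390],None,fx=2.8,fy=2.8,interpolation=2)); cv2.imwrite("pics/s4.png",cv2.resize(s[160:270,130:290],None,fx=4,fy=4,interpolation=2))
E
```

```text
clock: 16.4
tcp_pos: [0.6074, 0.1512, 0.1231]
eef_rot: [1.0, 0.006, -0.002, 0.0]
ft_force: [0.7, 0.3, 0.3]
gripper_width: 0.0427
finger_force: 0.0
clock: 17.2
tcp_pos: [0.606, 0.1525, 0.0525]
eef_rot: [0.921, 0.391, -0.001, -0.0]
ft_force: [-0.7, -0.1, -0.5]
gripper_width: 0.0429
finger_force: 0.0
clock: 17.4
tcp_pos: [0.6066, 0.1527, 0.0541]
eef_rot: [0.921, 0.391, -0.001, -0.0]
ft_force: [0.2, 0.6, -0.1]
gripper_width: 0.0426
finger_force: 0.0
0.8027050797477459
```

View pics/t4.png

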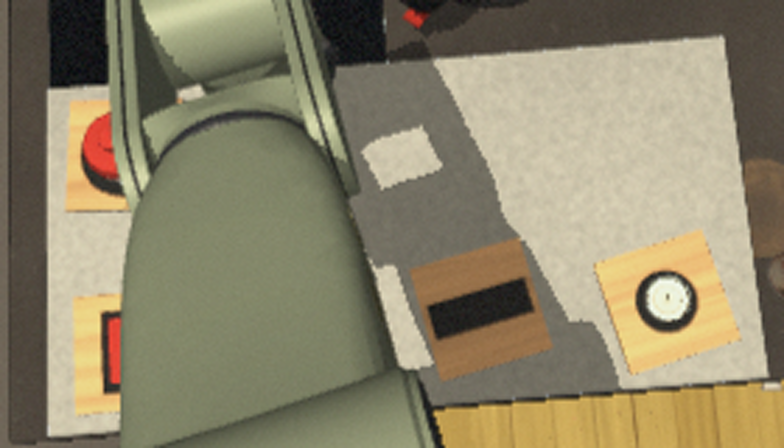

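View pics/s4.png

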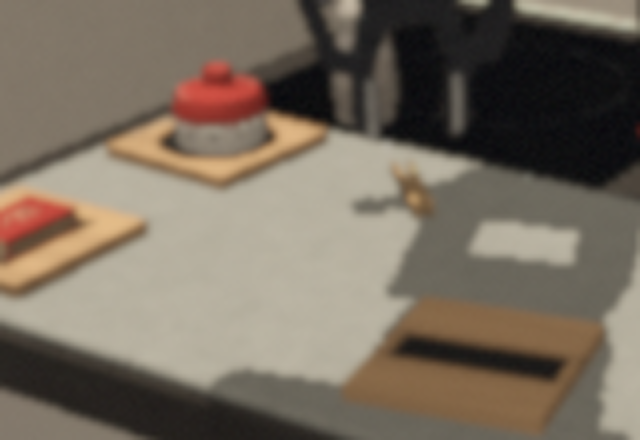

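The matchbox lies in the broad hollow. The peg (about (412,190) in the scene crop) is between the fingers and in line with them, so I lower and pinch.

```bash
python3 -m handwheel '[[[0.5,0.1,0,2,0,0,0],[0.5,0,0,1.25,0,0,0],[0.5,0,0,0,0,0,0],[0.5,0,0,0,0,0,0]]]';python3 -m handwheel '[[[0.1,0,0,0,0,0,0],[0.05,0,0,0,0,0,0],[0.05,0,0,0,0,0,0],[0.05,0,0,0,0,0,0],[0.05,0,0,0,0,0,0],[0.05,0,0,0,0,0,0]]]'
```

```text
clock: 17.9
tcp_pos: [0.6083, 0.1536, 0.0233]
eef_rot: [0.921, 0.391, 0.0, 0.0]
ft_force: [-0.4, -0.3, 0.1]
gripper_width: 0.0425
finger_force: 0.0
clock: 18.5
tcp_pos: [0.6086, 0.1537, 0.0239]
eef_rot: [0.921, 0.391, 0.001, 0.0]
ft_force: [-1.4, -1.0, 5.9]
gripper_width: 0.0116
finger_force: 58.8
```

```bash
python3 -m handwheel '[[[0.05,0,0,-2,0,0,0],[0.05,0,0,-4,0,0,0],[0.05,0,0,-2,0,0,-8],[0.05,0,0,0,0,0,-8],[0.05,0,0,0,0,0,-8],[0.05,0,0,0,0,0,-8],[0.05,0,0,0,0,0,-8],[0.05,0,0,0,0,0,-8]]]';python3 -m handwheel '[[[0.05,0,0,0,0,0,-7.9],[0.05,-2.33,-3.83,0,0,0,0],[0.05,-2.33,-3.83,0,0,0,0],[0.05,-2.33,-3.83,0,0,0,0],[0.05,-2.33,-3.83,0,0,0,0],[0.05,-2.33,-3.83,0,0,0,0],[0.05,0,0,0,0,0,0],[0.05,0,0,0,0,0,0]]]'
python3 - <<'E'
from h import *
e=arm.sense()["eef_rot"]; print(2*np.arctan2(e[1],e[0]))
p,d=arm.capture("top"); s,_=arm.capture("scene")
cv2.imwrite("pics/s5.png",cv2.resize(s[160:300,150:330],None,fx=3.5,fy=3.5,interpolation=2))
E
```

```text
clock: 19.3
tcp_pos: [0.6078, 0.1535, 0.1026]
eef_rot: [0.68, 0.733, -0.0, -0.0]
ft_force: [0.7, 0.5, -0.2]
gripper_width: 0.0119
finger_force: 58.7
clock: 20.1
tcp_pos: [0.4444, -0.0004, 0.1031]
eef_rot: [0.631, 0.776, 0.0, 0.0]
ft_force: [0.5, 0.7, -0.0]
gripper_width: 0.012
finger_force: 58.8
1.7766059342673346
```

View pics/s5.png

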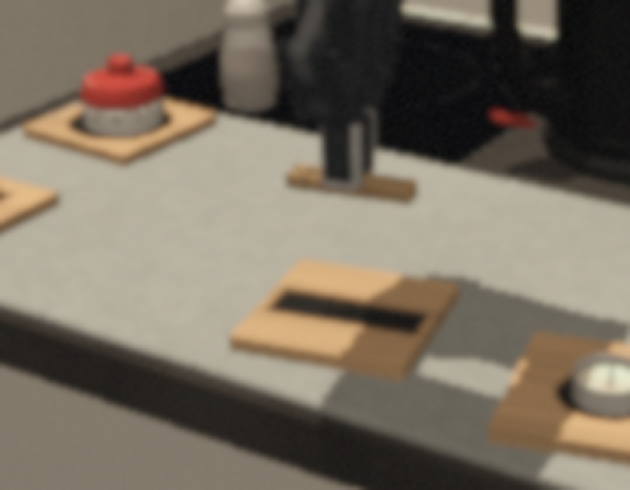

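The peg is held level and parallel to the narrow hollow, so I lower it and release.

```bash
python3 -m handwheel '[[[0.05,0,0.08,3,0,0,0],[0.05,0,0,2.2,0,0,0],[0.05,0,0,1.4,0,0,0],[0.05,0,0,0.8,0,0,0],[0.05,0,0,0,0,0,0],[0.05,0,0,0,0,0,0]]]';python3 -m handwheel '[[[0.3,0,0,0,0,0,0],[0.5,0,0,0,0,0,0],[0.5,0,0,0,0,0,0],[0.5,0,0,-2,0,0,0],[0.5,0,0,-4,0,0,0],[0.5,0,0,-4,0,0,0],[0.5,0,0,-4,0,0,0],[0.5,0,0,0,0,0,0]]]'
```

```text
clock: 20.8
tcp_pos: [0.4465, 0.0007, 0.0288]
eef_rot: [0.63, 0.777, 0.0, 0.0]
ft_force: [-0.0, 0.6, -0.2]
gripper_width: 0.012
finger_force: 58.7
clock: 21.6
tcp_pos: [0.4489, 0.0002, 0.174]
eef_rot: [0.63, 0.777, 0.004, 0.005]
ft_force: [0.5, 0.3, -0.2]
gripper_width: 0.043
finger_force: 0.0
```

```bash
python3 -m handwheel '[[[0.5,0,0,-4,0,0,0],[0.5,0,0,-3,0,0,0],[0.5,-4,0,0,0,0,0],[0.5,-4,0,0,0,0,0],[0.5,-4,0,0,0,0,0],[0.5,-4,0,0,0,0,0],[0.5,-4,0,0,0,0,0],[0.5,-4,0,0,0,0,0]]]';python3 -m handwheel '[[[0.5,-4,0,0,0,0,0],[0.5,-4,0,0,0,0,0],[0.5,-4,0,0,0,0,0],[0.5,-4,0,0,0,0,0],[0.5,0,0,0,0,0,0]]]'
python3 - <<'E'
from h import *
p,d=arm.capture("top"); s,ds=arm.capture("scene"); M=arm.camera_model("top"); K=masks(p)
cv2.imwrite("pics/t6.png",cv2.resize(p[150:330,110:420],None,fx=2.5,fy=2.5,interpolation=2))
cv2.imwrite("pics/s6.png",cv2.resize(s[150:320,130:430],None,fx=2.6,fy=2.6,interpolation=2))
for n,k,b,z in(("timer","red",(130,200,180,250),.054),("matches","red",(138,274,180,316),.027),("candle","white",(328,258,370,298),.027)):
    c,sz,a,_=rect(M,blobs(K[k],b)[0],z); print(n,c.round(4),sz,round(a,3))
for n,u,v,z in(("shaker",162,173,.09),("jar",403,263,.106)): print(n, deep(M,u,v,d[v,u]).round(3))
E
```

```text
clock: 22.4
tcp_pos: [0.4946, -0.2361, 0.2379]
eef_rot: [0.63, 0.776, -0.0, -0.001]
ft_force: [0.0, 1.1, 0.2]
gripper_width: 0.0429
finger_force: 0.0
clock: 22.9
tcp_pos: [0.5278, -0.3956, 0.2365]
eef_rot: [0.632, 0.775, -0.001, -0.0]
ft_force: [0.2, 0.9, -0.4]
gripper_width: 0.0425
finger_force: 0.0
timer [0.6069 0.3006] [57.3 57. ] 0.727
matches [0.4347 0.3001] [55.8 36.8] 0.037
candle [ 0.4385 -0.1619] [31.5 31.1] 1.488
shaker [0.714 0.263 0.091]
jar [ 0.452 -0.275  0.105]
```

View pics/t6.png

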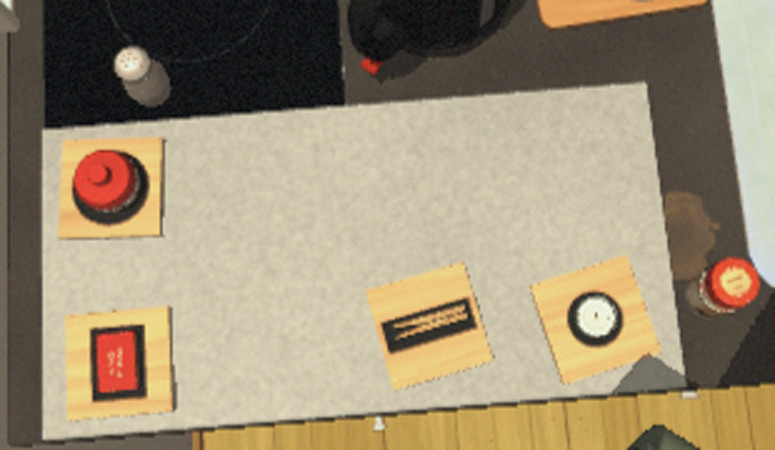

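View pics/s6.png

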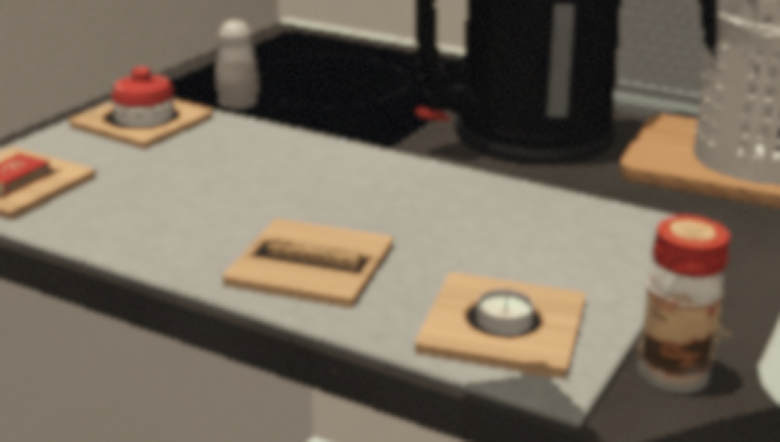

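The final views show all four things inside their own hollows. The timer is upright, and the matchbox, peg and tea light have dark felt visible around them. The jar and shaker have not moved.

```bash
python3 -c "
from workcell import arm
print(arm.sign_off())"
```

```text
the job is handed in; nothing more can be done
None
```

I handed the job in after about 23 s of the 99 s. The final pictures show the timer, tea light, matchbox and peg each in its own insert, and the spice jar and salt shaker still standing where they were.

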